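# Unlock and open the board test fixture

## Task

The board in the clamshell test fixture is ready to come out: free the safety tab on the latch lever by pressing it down until the lever bottoms and, still pressing, drawing it back towards the lever's pivot; then raise the lever upright and swing the gate wide open by it, so that it stands open by itself with the tab still drawn back and the lever still raised. The tab is a plastic moulding, so feel your way and do not force it, and leave the things around the fixture where they are.

Things in the scene. Friction and masses are not known exactly. Their poses are not given: they have to be found in the camera images.
- fixture: Grey clamshell board test fixture, fixed to the bench, housing 270 (x) x 220 (y) x 72 mm high. Origin: centre of its underside; x from the latch side (front) to the hinge side (rear), z up. On it lies the gate, aluminium rails and clear acrylic, 217 x 204 mm, upper face at z = 96 mm; along the gate's middle line lies the steel latch lever.
- safety_tab (a joint): Travel of the safety tab, m: 0 locked; grows as it is drawn along the lever towards the lever's pivot; free of the catch from 0.0125, end stop 0.016. Black plastic thumb slide on top of the lever near its free end; stays where it is left. With the lever pressed fully down, 2 to 10 N sideways draw it. It breaks at 20 N of force on it (pressing and pushing together).
- tab_tread (a point): Centre of the upper face of the tab's ribbed tread, where it is pressed: 26 mm along x, 26 mm across. Locked, it is 67 mm from the lever's pivot, 9 mm above the lever's middle plane; moves with the tab. x along the lever from pivot to free end, z out of its upper face. A ridge 6 mm thick, 8 mm high crosses the tread's pivot-side end, its face 13 mm from this point: push on it.
- catch_foot (a point): Foot of the catch, an upright steel plate with a window, on the gate 90 mm from the lever's pivot. The tab's barbed tongue stands in the window. There it stops the lever rising more than 0.12 rad, and its barb hooks behind the window's upper edge, so the tab cannot be drawn until the lever is pressed down onto the window's lower edge. The plate is set by hand: its height varies by 10 mm.
- plunger_seat (a point): Seat, on the gate's upper face, of the spring plunger on which the lever rests, 66 mm from its pivot. Pressed at the tread, the lever sinks against 3 N rising to 9 N, then meets the window's lower edge, a hard stop, after 3 to 10 mm. That depth is not reported: feel for it as the force rises. 12 to 15 N on the tread holds it there; let up, the lever springs back to 0.
- lever (a joint): Angle of the latch lever to the gate, rad: 0 flat along the gate, grows as its free end is raised, 1.57 upright, stop at 1.65; down to -0.16 while pressed. Stays where it is left (friction 0.1 N m). Its hook below the pivot holds the gate shut on a cross pin and is clear of it above 0.4 rad.
- lever_grip (a point): Point in the middle of the latch lever's thickness, 70 mm from its pivot. The lever is a flat steel bar 36 mm wide (y), 10 mm thick, its free end 10 mm beyond this point; here its two side faces can be pinched. When flat its underside is 19 mm above the gate's upper face. x along the lever from pivot to free end, y across, z out of its upper face.
- lever_pivot (a point): The lever's pivot, middle of its width; the axis is the fixture's y. At the gate's front edge, 226 mm in front of the gate's hinge and 30 mm above it while the gate is shut (fixture frame x = -108, z = 120 mm); it rides up with the gate.
- gate (a joint): Opening of the gate, rad: 0 shut, grows as its front edge swings up and back, stop at 1.25. About 0.55 kg; friction hinges hold it where it is left. Raised by the lever it takes 6 to 12 N. The lever raised to its stop is the handle for swinging the gate.
- gate_hinge (a point): Middle of the gate's hinge line at the rear of the fixture (fixture frame x = +118, z = 90 mm); the axis is the fixture's y.
- flux_bottle: Bystander: pale blue dispenser bottle with a steel pump top, 66 mm across, 106 mm high, standing beside the fixture. Origin: centre of its underside.
- wool_tin: Bystander: low steel tin of brass wool, 76 mm across, 36 mm high, standing beside the fixture. Origin: centre of its underside.
- cutters: Bystander: side cutters with yellow handles, about 130 mm long, lying beside the fixture's front left corner. Origin: on the bench under the joint of the blades.

How it is judged:
On the way, in this order (a step that is already met when the one before it is completed fails the run):
1. the safety tab is drawn back out of the catch (value of joint safety_tab above 0.0125 m), for 0.2 s.
2. the latch lever is raised (value of joint lever above 1.2 rad), for 0.2 s.
At the end, for the whole second after the job is handed in: The gate stands open at 1.05 rad or more (of 1.25) and is at rest, the lever is still raised by 0.9 rad or more from the gate, the safety tab is still drawn back by 12.5 mm or more, and the robot has let go. On the way the tab came back before the lever was raised by 1.2 rad or more (value of joint gate above 1.05 rad and value of joint lever above 0.9 rad and value of joint safety_tab above 0.0125 m and velocity of joint gate between -0.05 and 0.05 rad/s); the robot touches nothing.
It fails at once if the safety tab was pressed or pushed with more than 20 N (contact force between any of the fingers, the arm and safety_tab above 20 N).
It fails at once if a bystander was moved by more than 3 cm (distance of any of flux_bottle, wool_tin, cutters from where it was at the start of the episode above 0.03 m).
It also fails if it takes over 72 s, if anything falls off the work surface, if the arm or the gripper's body presses on something with over 40 N, if the wrist force passes 120 N, or if a joint passes its speed limit or range.

## Robot

A 7-joint arm with a two-finger parallel gripper is mounted at the origin on the work surface. World frame = base frame: x ahead of the robot, y to its left, z up, the work surface at z = 0. Lengths are in m, angles in rad, forces in N, time in s.
With the tool pointing down it reaches from about 0.4 to 0.85 m from the base axis. Payload 4.5 kg.
Tool frame: the origin (TCP) lies at the very end of the fingers, on their centre line; the grasp point (between the pads) lies 19 mm behind it; z points along the fingers, y is the line along which they close (so a half turn about z gives the same grasp; the last joint's range is limited). The gripper opens to 88 mm and grips with 3 to 60 N. Pads are 18 mm wide; open, the fingers measure 123 mm over their backs; the gripper's body (75 mm by 187 mm) begins 45 mm behind the grasp point.
Start: joints at [1.307, 0.689, -0.195, 1.565, 0.157, 0.902, -0.215], TCP at [0.183, -0.598, 0.239] pointing down, gripper open.
Joint ranges: [-3.01, 3.01], [-0.46, 2.08], [-1.47, 1.51], [0.13, 2.56], [-1, 4.14], [0.04, 2.09], [-2.66, 2.66]. Speed limits (rad/s): [2.57, 2.57, 3.14, 3.14, 3.14, 3.14, 3.14].

## Interface

Orientations are given as a unit quaternion [x, y, z, w].
In Python, from plant import r gives the robot as it stands. The module is installed in compiled form; this text tells all that it offers.
- The arm moves only by the tool step_arm, never from a script. Its argument "increments" is a list of rows, each a list of 2 entries, a list of its own where there are three numbers: the shift along the world's x, y, z in cm, then the turn, a rotation vector about the world's x, y, z in degrees. A call has exactly 10 rows; each row shifts and turns the commanded pose from where the row before left it; what a row does not reach is not made up. A row lasts 1/10 s, in which the tool goes at most 50 mm and 8.59 degrees, less where a joint would pass 70% of its speed; a pose out of reach is approached as far as the arm can. A call is refused whole if a number of a shift passes 5 or a number of a turn 8.59, either way. A call with a gripper value outside its range is refused whole. "fingers" is the opening, from 0 (shut) to 1 (fully open), set as the call begins (left out, the last holds). The fingers move at their own pace and stop on an object; "grip_force" is the grip in N (left out, the last holds). Time passes only in rows, so rows that do not move let the fingers close, or fill a call up. It gives the time, the measured TCP pose, the force, the opening and the grip force at its end, in the units of the state.
- r.get_state(): the state, without advancing time (a new reading comes with each control period).
- r.snapshot(name): name is "scene" or "top" or "wrist"; returns (picture, depth): 400x640x3 uint8, red, green, blue; 400x640 float32, m along the optical axis (not along the pixel's ray), 0 where there is no reading.
- r.calibration(name): a dict with "fov_y" (degrees; the focal length in pixels is half the picture's height over the tangent of half this angle, whatever the lens; pixels are square), "cx", "cy" (the principal point, pixels), "R" (3x3) and "t" (3): a world point X has camera coordinates R X + t. Camera axes: x right, y down, z forward; pixel columns grow to the right and rows downward; lengths in m; the calibration is good to about 2 mm. The wrist camera is an equidistant fisheye: a pixel r from the principal point sees the ray r / f radians off the axis. A picture is of the moment at which its call begins: read the wrist's pose just before it. calibration takes no time and is no camera call; for the wrist camera it gives the pose at the moment of the call.
- r.finish_job(): hands the job in; it is judged then, once.
The state is a dict: "clock": time; "q": joint angles; "qd": joint speeds; "joint_torque": joint torques, N m; "tool_pos": TCP position; "eef_rot": TCP orientation; "contact_force": force on the tool from outside, world axes, zero at the start; "moment": the same for the moment, N m; "opening": opening from 0.0 (shut) to 1.0 (fully open); "finger_force": force on a finger pad.
Only numpy, scipy, OpenCV 4.12 (cv2) and the standard library are available. Lean on these libraries where they do the work, as an engineer would, in place of code of your own. Each camera call takes 0.05 s, during which the arm holds its last target. There are 200 camera calls.

## Working session

There is one attempt and no reset: what is moved stays moved. The work goes in short steps, Python scripts to look and compute and a tool call to move; the robot and the scene stay as the last step left them, time stands still between calls to the robot, and variables do not carry over. Pictures are saved under pics/ and viewed, at most 10 in all, crops included, and the job is handed in when it is done.

Besides the shell and the picture viewer there is one more tool, called after ">>>" as a command line: name --argument value ..., lists and objects as JSON in quotes. step_arm: Moves the arm, as the interface text tells. Its arguments: {"type":"object","properties":{"increments":{"type":"array","items":{"type":"array"}},"fingers":{"type":"number"},"grip_force":{"type":"number"}},"required":["increments"]}

```bash
mkdir -p pics
cat > h.py <<'E'
import numpy as np, cv2
from plant import r
def snap(n,f):
    p,d=r.snapshot(n); cv2.imwrite('pics/%s.png'%f,p[:,:,::-1]); np.save(f+'.npy',d); return p,d
def world(n,u,v,d):
    c=r.calibration(n); f=200/np.tan(np.radians(c['fov_y']/2))
    R=np.array(c['R']);t=np.array(c['t'])
    return R.T@(np.array([(u-c['cx'])/f*d,(v-c['cy'])/f*d,d])-t)
def cloud(n,d):
    c=r.calibration(n); f=200/np.tan(np.radians(c['fov_y']/2))
    R=np.array(c['R']);t=np.array(c['t'])
    v,u=np.mgrid[:400,:640]
    P=np.stack([(u-c['cx'])/f*d,(v-c['cy'])/f*d,d],-1)
    return (P-t)@R
E
python3 - <<'E'
from h import *
for n in('scene','top'):
    p,d=snap(n,n); print(r.calibration(n))
s=r.get_state(); print(s)
a=cv2.imread('pics/scene.png');b=cv2.imread('pics/top.png')
E
```

```text
{'fov_y': 49.73270734337477, 'cx': 316.8247706491321, 'cy': 203.49877410186554, 'R': array([[-0.717905  ,  0.69605088,  0.01120655],
       [ 0.42886875,  0.45489983, -0.78047277],
       [-0.54834661, -0.55549916, -0.62508933]]), 't': array([ 0.3613112 , -0.13793081,  1.32118473])}
{'fov_y': 47.578134511566006, 'cx': 321.44033056032083, 'cy': 198.955060179928, 'R': array([[ 0.00430591, -0.99998658,  0.00288034],
       [-0.99778244, -0.0044877 , -0.06640833],
       [ 0.06642036, -0.00258801, -0.99778837]]), 't': array([0.02929114, 0.52959749, 1.0118818 ])}
{'clock': 0.1, 'q': array([ 1.30678   ,  0.68985664, -0.19454323,  1.56621977,  0.15725267,
        0.90249864, -0.21510817]), 'qd': array([-0.00057479, -0.0011825 ,  0.00090372, -0.00222498,  0.00047492,
        0.00124048,  0.00068961]), 'joint_torque': array([-3.37932426e-03, -5.28508079e+01, -1.27140429e+00, -1.53840744e+01,
       -5.25228737e-02,  1.93451291e-03,  5.26391364e-05]), 'tool_pos': array([ 0.18321455, -0.59696053,  0.23802334]), 'eef_rot': array([ 9.88929318e-01,  1.48385200e-01, -1.52424776e-04, -7.83514859e-04]), 'contact_force': array([-0.12402221, -0.67197457, -0.56131772]), 'moment': array([-0.01477211,  0.02414931, -0.00109628]), 'finger_force': 0.0, 'opening': 0.9986296140164855}
```

View pics/scene.png

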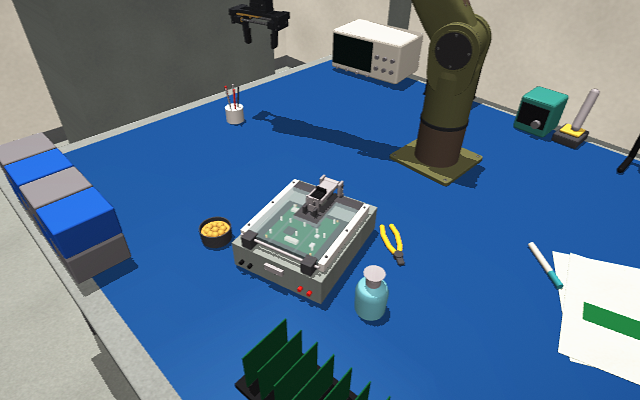

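View pics/top.png

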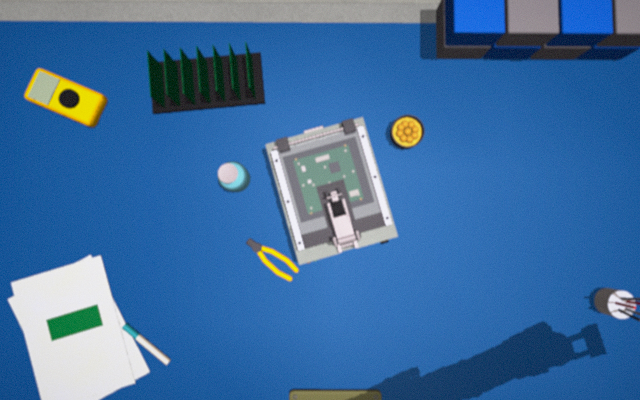

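Run:
```python
from h import *
from scipy.spatial.transform import Rotation as Ro
d=np.load('top.npy');P=cloud('top',d)
m=((P[...,2]>.05)&(d>0)).astype(np.uint8)
n,l,st,c=cv2.connectedComponentsWithStats(m)
k=l[180,285]; print(st[k])
Q=P[l==k]; z=Q[:,2]; print(np.percentile(z,[5,50,95]))
rc=cv2.minAreaRect(Q[:,:2].astype(np.float32)*1000); print(rc, cv2.boxPoints(rc))
# high points: lever etc.
H=(l==k)&(P[...,2]>.118); 
v,u=np.nonzero(H); 
Hq=P[H]; print(len(Hq)); rl=cv2.minAreaRect(Hq[:,:2].astype(np.float32)*1000); print('lever',rl)
p=cv2.imread('pics/top.png')[170:260,270:390]
cv2.imwrite('pics/crop.png',cv2.resize(p,None,fx=6,fy=6,interpolation=2))
z0=P[170:260:4,320:356:2,2]*1000; print(np.round(z0).astype(int))
R=Ro.from_quat(r.get_state()['eef_rot']).as_matrix(); print(R)
```

```text
[  266   117   132   148 12765]
[0.07041276 0.09517704 0.12491507]
((547.6204223632812, 11.490615844726562), (284.7652893066406, 220.5346221923828), 16.11709976196289) [[ 380.22357    77.8984  ]
 [ 441.44427  -133.96841 ]
 [ 715.0173    -54.917168]
 [ 653.7966    156.94965 ]]
943
lever ((485.8227233886719, -6.034515380859375), (107.43798828125, 59.649383544921875), 16.467945098876953)
[[  95   96   92   99   97  100   97   96   94   94   94   92   95   95
    94   97   99   96]
 [  94   95   96   98   95   95   94   96   96   96   97   92   98   95
    94   96   98   93]
 [  93   94   97   96   96   98   95   96   94   94   99   92   95   97
    96   95   97   96]
 [  95   94   98   98   95   91 1045   95   95   94   98   93   94   96
    95   97   95   96]
 [  95   95   93   97   95  100   97   94   96   95   95   95   98   93
    97   94   95   97]
 [  92   92   96   95   94   93   97   96   97  114  113   96   93   97
    99   97   92   96]
 [  97   96   95  113  113   95  130  125  135  136  136   95   95   98
    94   99   97   96]
 [  98   95   93   95  123  103  129  127  128 
[... 927 characters left out ...]
96   90  120  130   95  126  126  127  125  126
   127  128  127  123]
 [  98   94   93   73   75   73  121  124  132  124  123  129  125  123
    69   75   75   81]
 [  69   71   71   69   67   73   72   71  127   84   81   74   71   74
    64   30   30   70]
 [  73   72   70   69   72   72   74   70   74   81   83   30    2   -1
     0   -1    1    1]
 [  71   72   76   71   72   70   72    1    2    5   -2   -1    2   -4
     0   -3    0    1]
 [   0    0    1    3    1    0   -3   -1   -2    1   -3   -1   -2    0
    -2   -3   -2   -1]]
[[ 9.55963618e-01  2.93484711e-01 -5.33998678e-04]
 [ 2.93485189e-01 -9.55962437e-01  1.50444647e-03]
 [-6.89506403e-05 -1.59491679e-03 -9.99998726e-01]]
```

View pics/crop.png

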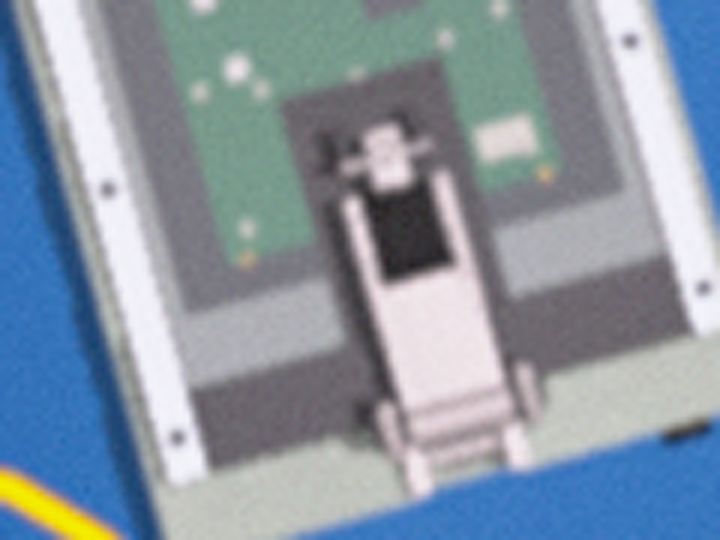

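Run:
```python
from h import *
p=cv2.imread('pics/top.png').astype(int); d=np.load('top.npy');P=cloud('top',d)
m=np.zeros((400,640),bool); m[198:220,328:350]=True
m&=(p.max(2)<75)
c=r.calibration('top');f=200/np.tan(np.radians(c['fov_y']/2));R=c['R'];t=c['t']
v,u=np.nonzero(m); ray=np.stack([(u-c['cx'])/f,(v-c['cy'])/f,np.ones(len(u))],-1)@R
o=-R.T@t; W=o+ray*((.130-o[2])/ray[:,2])[:,None]
print(len(u),W.mean(0), cv2.minAreaRect((W[:,:2]*1000).astype(np.float32)))
a=np.radians(16.2); e=np.array([np.cos(a),np.sin(a)]);n=np.array([-e[1],e[0]])
print('along',np.percentile(W[:,:2]@e,[1,99]),'lat',np.percentile(W[:,:2]@n,[1,50,99]))
# housing extents
A=(P[...,2]>.06)&(P[...,2]<.08)&(d>0); A[:110]=0;A[270:]=0;A[:,:260]=0;A[:,400:]=0
Q=P[A][:,:2]; print('housing along',np.percentile(Q@e,[.3,1,3,97,99,99.7]),'lat',np.percentile(Q@n,[.5,99.5]))
```

```text
149 [0.50302923 0.00085098 0.13      ] ((500.8148498535156, 2.462691307067871), (38.3603515625, 32.28852844238281), 0.257344514131546)
along [0.46925681 0.5024379 ] lat [-0.15110706 -0.13988504 -0.11794169]
housing along [0.39351456 0.39395107 0.39490863 0.66214758 0.66555257 0.66903233] lat [-0.25135338 -0.03172033]
```

>>> step_arm --increments '[[[1.6, 3.0, 0], [0, 0, -0.9]], [[1.6, 3.0, 0], [0, 0, 0]], [[1.6, 3.0, 0], [0, 0, 0]], [[1.6, 3.0, 0], [0, 0, 0]], [[1.6, 3.0, 0], [0, 0, 0]], [[1.6, 3.0, 0], [0, 0, 0]], [[1.6, 3.0, 0], [0, 0, 0]], [[1.6, 3.0, 0], [0, 0, 0]], [[1.6, 3.0, 0], [0, 0, 0]], [[1.6, 3.0, 0], [0, 0, 0]]]' --fingers 0 --grip_force 10

```text
clock: 1.1
tool_pos: [0.3437, -0.2961, 0.2386]
eef_rot: [0.99, 0.141, -0.0, -0.0]
contact_force: [0.9, -0.7, 0.7]
opening: 0.113
finger_force: 0.0
```

>>> step_arm --increments '[[[1.6, 3.0, 0], [0, 0, 0]], [[1.6, 3.0, 0], [0, 0, 0]], [[1.6, 3.0, 0], [0, 0, 0]], [[1.6, 3.0, 0], [0, 0, 0]], [[1.6, 3.0, -0.5], [0, 0, 0]], [[1.6, 3.0, -0.5], [0, 0, 0]], [[1.6, 3.0, -0.5], [0, 0, 0]], [[1.6, 2.8, -0.5], [0, 0, 0]], [[1.6, 2, -0.5], [0, 0, 0]], [[0, 0, 0], [0, 0, 0]]]'

```text
clock: 2.1
tool_pos: [0.4894, -0.0354, 0.2131]
eef_rot: [0.99, 0.144, 0.001, -0.001]
contact_force: [-0.6, -1.4, 0.0]
opening: 0.008
finger_force: 0.0
```

>>> step_arm --increments '[[[0.9, 1.5, -1], [0, 0, 0]], [[0.6, 1.0, -1], [0, 0, 0]], [[0.4, 0.6, -1], [0, 0, 0]], [[0, 0.2, -1], [0, 0, 0]], [[0, 0, -1], [0, 0, 0]], [[0, 0, -0.5], [0, 0, 0]], [[0, 0, 0], [0, 0, 0]], [[0, 0, 0], [0, 0, 0]], [[0, 0, 0], [0, 0, 0]], [[0, 0, 0], [0, 0, 0]]]'

```text
clock: 3.1
tool_pos: [0.5067, -0.0066, 0.1592]
eef_rot: [0.99, 0.14, 0.0, 0.0]
contact_force: [0.5, -0.2, 0.2]
opening: 0.005
finger_force: 0.0
```

Run:
```python
from h import *
s=r.get_state(); print(s['tool_pos'],s['eef_rot'],s['contact_force'],s['moment'])
p,d=snap('wrist','w1');c=r.calibration('wrist');print(c)
```

```text
[ 0.50668109 -0.00663712  0.15916466] [9.90081460e-01 1.40493691e-01 4.64409743e-04 1.01767247e-04] [ 0.46606493 -0.1774651   0.16861079] [ 0.04217467 -0.00340165 -0.04704782]
{'fov_y': 65.70646984690485, 'cx': 318.70316349264493, 'cy': 196.3510335990457, 'R': array([[ 2.78196450e-01, -9.60524183e-01,  1.72959824e-04],
       [-9.10562329e-01, -2.63668680e-01,  3.18363114e-01],
       [-3.05749865e-01, -8.87249787e-02, -9.47968827e-01]]), 't': array([-0.14735981,  0.44065412,  0.47018157])}
```

View pics/w1.png

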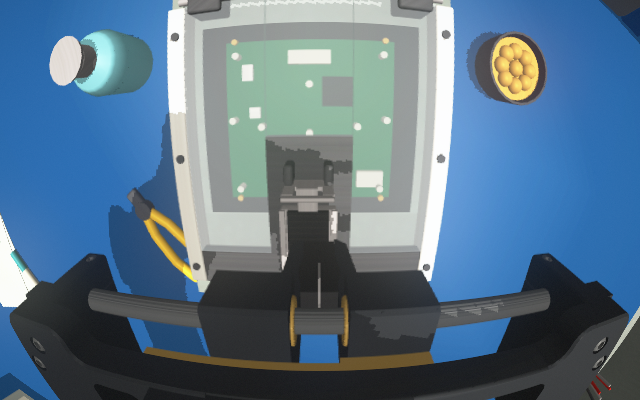

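>>> step_arm --increments '[[[0.1, 0.7, 0], [0, 0, 0]], [[0, 0.1, 0], [0, 0, 0]], [[0, 0, -0.5], [0, 0, 0]], [[0, 0, -0.5], [0, 0, 0]], [[0, 0, -0.5], [0, 0, 0]], [[0, 0, -0.5], [0, 0, 0]], [[0, 0, -0.2], [0, 0, 0]], [[0, 0, 0], [0, 0, 0]], [[0, 0, 0], [0, 0, 0]], [[0, 0, 0], [0, 0, 0]]]'

```text
clock: 4.15
tool_pos: [0.5076, 0.0015, 0.1369]
eef_rot: [0.99, 0.141, 0.0, 0.0]
contact_force: [0.2, 0.0, -0.3]
opening: 0.001
finger_force: 0.0
```

>>> step_arm --increments '[[[0, 0, -0.2], [0, 0, 0]], [[0, 0, -0.2], [0, 0, 0]], [[0, 0, -0.2], [0, 0, 0]], [[0, 0, -0.1], [0, 0, 0]], [[0, 0, -0.1], [0, 0, 0]], [[0, 0, -0.1], [0, 0, 0]], [[0, 0, 0], [0, 0, 0]], [[0, 0, 0], [0, 0, 0]], [[0, 0, 0], [0, 0, 0]], [[0, 0, 0], [0, 0, 0]]]'

```text
clock: 5.15
tool_pos: [0.5075, 0.0015, 0.1279]
eef_rot: [0.99, 0.141, 0.0, 0.0]
contact_force: [-1.2, -0.1, 5.3]
opening: 0.007
finger_force: 2.6
```

>>> step_arm --increments '[[[0, 0, -0.05], [0, 0, 0]], [[0, 0, 0], [0, 0, 0]], [[0, 0, -0.05], [0, 0, 0]], [[0, 0, 0], [0, 0, 0]], [[0, 0, 0], [0, 0, 0]], [[0, 0, 0], [0, 0, 0]], [[0, 0, 0], [0, 0, 0]], [[0, 0, 0], [0, 0, 0]], [[0, 0, 0], [0, 0, 0]], [[0, 0, 0], [0, 0, 0]]]'

```text
clock: 6.15
tool_pos: [0.5076, 0.0015, 0.127]
eef_rot: [0.99, 0.141, 0.0, 0.0]
contact_force: [-1.0, 0.8, 5.9]
opening: 0.009
finger_force: 2.7
```

>>> step_arm --increments '[[[0, 0, -0.05], [0, 0, 0]], [[0, 0, 0], [0, 0, 0]], [[0, 0, -0.05], [0, 0, 0]], [[0, 0, 0], [0, 0, 0]], [[0, 0, 0], [0, 0, 0]], [[0, 0, 0], [0, 0, 0]], [[0, 0, 0], [0, 0, 0]], [[0, 0, 0], [0, 0, 0]], [[0, 0, 0], [0, 0, 0]], [[0, 0, 0], [0, 0, 0]]]'

```text
clock: 7.15
tool_pos: [0.5077, 0.0016, 0.126]
eef_rot: [0.99, 0.141, 0.0, 0.0]
contact_force: [-0.8, -0.3, 6.3]
opening: 0.005
finger_force: 3.1
```

>>> step_arm --increments '[[[0, 0, -0.05], [0, 0, 0]], [[0, 0, 0], [0, 0, 0]], [[0, 0, -0.05], [0, 0, 0]], [[0, 0, 0], [0, 0, 0]], [[0, 0, 0], [0, 0, 0]], [[0, 0, 0], [0, 0, 0]], [[0, 0, 0], [0, 0, 0]], [[0, 0, 0], [0, 0, 0]], [[0, 0, 0], [0, 0, 0]], [[0, 0, 0], [0, 0, 0]]]'

```text
clock: 8.15
tool_pos: [0.5078, 0.0016, 0.1251]
eef_rot: [0.99, 0.141, 0.0, 0.0]
contact_force: [-0.5, 0.9, 6.6]
opening: 0.006
finger_force: 3.3
```

>>> step_arm --increments '[[[0, 0, -0.05], [0, 0, 0]], [[0, 0, 0], [0, 0, 0]], [[0, 0, -0.05], [0, 0, 0]], [[0, 0, 0], [0, 0, 0]], [[0, 0, 0], [0, 0, 0]], [[0, 0, 0], [0, 0, 0]], [[0, 0, 0], [0, 0, 0]], [[0, 0, 0], [0, 0, 0]], [[0, 0, 0], [0, 0, 0]], [[0, 0, 0], [0, 0, 0]]]'

```text
clock: 9.15
tool_pos: [0.5078, 0.0016, 0.1242]
eef_rot: [0.99, 0.141, 0.001, 0.0]
contact_force: [-1.5, 0.6, 7.1]
opening: 0.004
finger_force: 3.7
```

>>> step_arm --increments '[[[0, 0, -0.05], [0, 0, 0]], [[0, 0, 0], [0, 0, 0]], [[0, 0, -0.05], [0, 0, 0]], [[0, 0, 0], [0, 0, 0]], [[0, 0, 0], [0, 0, 0]], [[0, 0, 0], [0, 0, 0]], [[0, 0, 0], [0, 0, 0]], [[0, 0, 0], [0, 0, 0]], [[0, 0, 0], [0, 0, 0]], [[0, 0, 0], [0, 0, 0]]]'

```text
clock: 10.15
tool_pos: [0.5079, 0.0016, 0.1232]
eef_rot: [0.99, 0.141, 0.001, 0.0]
contact_force: [-0.2, -0.5, 8.5]
opening: 0.006
finger_force: 3.9
```

>>> step_arm --increments '[[[0, 0, -0.05], [0, 0, 0]], [[0, 0, 0], [0, 0, 0]], [[0, 0, -0.05], [0, 0, 0]], [[0, 0, 0], [0, 0, 0]], [[0, 0, 0], [0, 0, 0]], [[0, 0, 0], [0, 0, 0]], [[0, 0, 0], [0, 0, 0]], [[0, 0, 0], [0, 0, 0]], [[0, 0, 0], [0, 0, 0]], [[0, 0, 0], [0, 0, 0]]]'

```text
clock: 11.15
tool_pos: [0.508, 0.0016, 0.1223]
eef_rot: [0.99, 0.141, 0.001, 0.0]
contact_force: [-0.2, 1.0, 8.7]
opening: 0.003
finger_force: 4.2
```

>>> step_arm --increments '[[[0, 0, -0.05], [0, 0, 0]], [[0, 0, 0], [0, 0, 0]], [[0, 0, -0.05], [0, 0, 0]], [[0, 0, 0], [0, 0, 0]], [[0, 0, 0], [0, 0, 0]], [[0, 0, 0], [0, 0, 0]], [[0, 0, 0], [0, 0, 0]], [[0, 0, 0], [0, 0, 0]], [[0, 0, 0], [0, 0, 0]], [[0, 0, 0], [0, 0, 0]]]'

```text
clock: 12.15
tool_pos: [0.508, 0.0016, 0.1214]
eef_rot: [0.99, 0.141, 0.001, 0.0]
contact_force: [-0.6, 0.6, 9.4]
opening: 0.004
finger_force: 4.5
```

>>> step_arm --increments '[[[0, 0, -0.05], [0, 0, 0]], [[0, 0, 0], [0, 0, 0]], [[0, 0, 0], [0, 0, 0]], [[0, 0, 0], [0, 0, 0]], [[0, 0, 0], [0, 0, 0]], [[0, 0, 0], [0, 0, 0]], [[0, 0, 0], [0, 0, 0]], [[0, 0, 0], [0, 0, 0]], [[0, 0, 0], [0, 0, 0]], [[0, 0, 0], [0, 0, 0]]]'

```text
clock: 13.15
tool_pos: [0.508, 0.0017, 0.1211]
eef_rot: [0.99, 0.141, 0.001, 0.0]
contact_force: [-1.5, 0.4, 11.5]
opening: 0.005
finger_force: 5.7
```

>>> step_arm --increments '[[[0, 0, -0.03], [0, 0, 0]], [[0, 0, 0], [0, 0, 0]], [[0, 0, 0], [0, 0, 0]], [[0, 0, 0], [0, 0, 0]], [[0, 0, 0], [0, 0, 0]], [[0, 0, 0], [0, 0, 0]], [[0, 0, 0], [0, 0, 0]], [[0, 0, 0], [0, 0, 0]], [[0, 0, 0], [0, 0, 0]], [[0, 0, 0], [0, 0, 0]]]'

```text
clock: 14.15
tool_pos: [0.508, 0.0017, 0.121]
eef_rot: [0.99, 0.141, 0.001, 0.0]
contact_force: [-1.5, 0.5, 13.9]
opening: 0.004
finger_force: 6.8
```

>>> step_arm --increments '[[[-0.1, -0.03, 0.01], [0, 0, 0]], [[0, 0, 0], [0, 0, 0]], [[0, 0, 0], [0, 0, 0]], [[-0.1, -0.03, 0.01], [0, 0, 0]], [[0, 0, 0], [0, 0, 0]], [[0, 0, 0], [0, 0, 0]], [[0, 0, 0], [0, 0, 0]], [[0, 0, 0], [0, 0, 0]], [[0, 0, 0], [0, 0, 0]], [[0, 0, 0], [0, 0, 0]]]'

```text
clock: 15.15
tool_pos: [0.5079, 0.0016, 0.1212]
eef_rot: [0.99, 0.141, 0.003, -0.0]
contact_force: [0.3, 1.8, 9.5]
opening: 0.003
finger_force: 5.1
```

>>> step_arm --increments '[[[0, 0, -0.04], [0, 0, 0]], [[-0.1, -0.03, 0], [0, 0, 0]], [[0, 0, 0], [0, 0, 0]], [[-0.1, -0.03, 0], [0, 0, 0]], [[0, 0, 0], [0, 0, 0]], [[0, 0, 0], [0, 0, 0]], [[0, 0, 0], [0, 0, 0]], [[0, 0, 0], [0, 0, 0]], [[0, 0, 0], [0, 0, 0]], [[0, 0, 0], [0, 0, 0]]]'

```text
clock: 16.15
tool_pos: [0.5075, 0.0015, 0.1212]
eef_rot: [0.99, 0.141, 0.005, -0.0]
contact_force: [3.3, 1.3, 10.6]
opening: 0.007
finger_force: 5.6
```

>>> step_arm --increments '[[[0, 0, -0.03], [0, 0, 0]], [[-0.1, -0.03, 0], [0, 0, 0]], [[0, 0, 0], [0, 0, 0]], [[-0.1, -0.03, 0], [0, 0, 0]], [[0, 0, 0], [0, 0, 0]], [[0, 0, 0], [0, 0, 0]], [[0, 0, 0], [0, 0, 0]], [[0, 0, 0], [0, 0, 0]], [[0, 0, 0], [0, 0, 0]], [[0, 0, 0], [0, 0, 0]]]'

```text
clock: 17.15
tool_pos: [0.5066, 0.0012, 0.1213]
eef_rot: [0.99, 0.141, 0.006, -0.0]
contact_force: [3.6, 1.9, 12.2]
opening: 0.009
finger_force: 6.7
```

>>> step_arm --increments '[[[-0.1, -0.03, 0], [0, 0, 0]], [[0, 0, 0], [0, 0, 0]], [[-0.1, -0.03, 0], [0, 0, 0]], [[0, 0, 0], [0, 0, 0]], [[-0.1, -0.03, 0], [0, 0, 0]], [[0, 0, 0], [0, 0, 0]], [[0, 0, 0], [0, 0, 0]], [[0, 0, 0], [0, 0, 0]], [[0, 0, 0], [0, 0, 0]], [[0, 0, 0], [0, 0, 0]]]'

```text
clock: 18.15
tool_pos: [0.5041, 0.0005, 0.1216]
eef_rot: [0.99, 0.141, 0.006, -0.0]
contact_force: [4.0, 2.6, 14.3]
opening: 0.004
finger_force: 7.7
```

>>> step_arm --increments '[[[-0.1, -0.03, 0.02], [0, 0, 0]], [[0, 0, 0], [0, 0, 0]], [[-0.1, -0.03, 0.02], [0, 0, 0]], [[0, 0, 0], [0, 0, 0]], [[-0.1, -0.03, 0.01], [0, 0, 0]], [[0, 0, 0], [0, 0, 0]], [[0, 0, 0], [0, 0, 0]], [[0, 0, 0], [0, 0, 0]], [[0, 0, 0], [0, 0, 0]], [[0, 0, 0], [0, 0, 0]]]'

```text
clock: 19.15
tool_pos: [0.5007, -0.0005, 0.122]
eef_rot: [0.99, 0.141, 0.006, -0.0]
contact_force: [3.6, 1.7, 15.7]
opening: 0.01
finger_force: 7.9
```

>>> step_arm --increments '[[[0, 0, 0.02], [0, 0, 0]], [[-0.1, -0.03, 0.02], [0, 0, 0]], [[0, 0, 0], [0, 0, 0]], [[-0.1, -0.03, 0.02], [0, 0, 0]], [[0, 0, 0], [0, 0, 0]], [[-0.1, -0.03, 0.02], [0, 0, 0]], [[0, 0, 0], [0, 0, 0]], [[0, 0, 0], [0, 0, 0]], [[0, 0, 0], [0, 0, 0]], [[0, 0, 0], [0, 0, 0]]]'

```text
clock: 20.15
tool_pos: [0.4961, -0.0018, 0.1222]
eef_rot: [0.99, 0.141, 0.004, -0.0]
contact_force: [2.6, 1.4, 13.6]
opening: 0.006
finger_force: 6.5
```

>>> step_arm --increments '[[[-0.1, -0.03, 0.01], [0, 0, 0]], [[0, 0, 0], [0, 0, 0]], [[-0.1, -0.03, 0.01], [0, 0, 0]], [[0, 0, 0], [0, 0, 0]], [[-0.1, -0.03, 0.01], [0, 0, 0]], [[0, 0, 0], [0, 0, 0]], [[0, 0, 0], [0, 0, 0]], [[0, 0, 0], [0, 0, 0]], [[0, 0, 0], [0, 0, 0]], [[0, 0, 0], [0, 0, 0]]]'

```text
clock: 21.15
tool_pos: [0.4933, -0.0027, 0.1226]
eef_rot: [0.99, 0.141, 0.004, -0.0]
contact_force: [2.5, 2.3, 14.6]
opening: 0.007
finger_force: 7.0
```

>>> step_arm --increments '[[[-0.1, -0.03, 0.02], [0, 0, 0]], [[0, 0, 0], [0, 0, 0]], [[-0.1, -0.03, 0.02], [0, 0, 0]], [[0, 0, 0], [0, 0, 0]], [[0, 0, 0], [0, 0, 0]], [[0, 0, 0], [0, 0, 0]], [[0, 0, 0], [0, 0, 0]], [[0, 0, 0], [0, 0, 0]], [[0, 0, 0], [0, 0, 0]], [[0, 0, 0], [0, 0, 0]]]'

```text
clock: 22.15
tool_pos: [0.4925, -0.0029, 0.123]
eef_rot: [0.99, 0.141, 0.006, -0.0]
contact_force: [3.5, 1.9, 10.3]
opening: 0.005
finger_force: 5.5
```

Run:
```python
from h import *
s=r.get_state(); print(s['tool_pos'],s['contact_force'],s['moment'])
p,d=snap('wrist','w2')
cv2.imwrite('pics/w2c.png',cv2.resize(p[130:290,230:400,::-1],None,fx=3.5,fy=3.5,interpolation=2))
```

```text
[ 0.4925443 -0.0028528  0.1229539] [ 3.46883181  1.9241977  10.2872545 ] [ 0.54615378 -0.86456925 -0.0292051 ]
```

View pics/w2c.png

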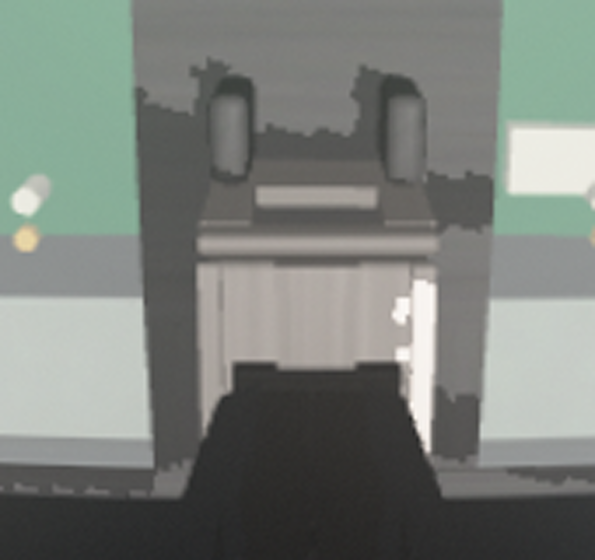

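Run:
```python
from h import *
c=r.calibration('wrist');f=200/np.tan(np.radians(c['fov_y']/2));R=c['R'];o=-R.T@c['t']
e=np.array([.9603,.279])
for v,z in((204.9,.1146),(204.9,.110),(234.3,.1207),(234.3,.117)):
    x=np.array([320-c['cx'],v-c['cy']]);th=np.hypot(*x)/f
    ray=R.T@np.r_[np.sin(th)*x/np.hypot(*x),np.cos(th)]
    W=o+ray*(z-o[2])/ray[2]; print(v,z,W,(W[:2]@e-.4215)*1000)
```

```text
204.9 0.1146 [0.51756434 0.00364458 0.1146    ] 76.53387388080263
204.9 0.11 [0.51600202 0.00316592 0.11      ] 74.90003570049758
234.3 0.1207 [ 5.03717340e-01 -3.78430648e-04  1.20700000e-01] 62.11417901060828
234.3 0.117 [ 0.50206659 -0.00087875  0.117     ] 60.38937406430761
```

>>> step_arm --increments '[[[0, 0, -0.04], [0, 0, 0]], [[-0.1, -0.03, 0], [0, 0, 0]], [[0, 0, 0], [0, 0, 0]], [[-0.1, -0.03, 0], [0, 0, 0]], [[0, 0, 0], [0, 0, 0]], [[0, 0, 0], [0, 0, 0]], [[0, 0, 0], [0, 0, 0]], [[0, 0, 0], [0, 0, 0]], [[0, 0, 0], [0, 0, 0]], [[0, 0, 0], [0, 0, 0]]]'

```text
clock: 23.2
tool_pos: [0.4924, -0.0029, 0.1229]
eef_rot: [0.99, 0.141, 0.008, -0.001]
contact_force: [7.5, 4.5, 10.4]
opening: 0.003
finger_force: 5.6
```

>>> step_arm --increments '[[[0.1, 0, 0.1], [0, 0, 0]], [[0, 0, 0.3], [0, 0, 0]], [[0, 0, 0.8], [0, 0, 0]], [[0, 0, 1], [0, 0, 0]], [[0, 0, 1], [0, 0, 0]], [[0, 0, 1], [0, 0, 0]], [[0.5, 0.2, 0.5], [0, 0, 0]], [[0.5, 0.2, 0], [0, 0, 0]], [[0.5, 0.2, 0], [0, 0, 0]], [[0, 0, 0], [0, 0, 0]]]'

```text
clock: 24.2
tool_pos: [0.5023, 0.0015, 0.1677]
eef_rot: [0.99, 0.141, 0.0, -0.0]
contact_force: [-0.1, 0.3, -0.2]
opening: 0.009
finger_force: 0.0
```

>>> step_arm --increments '[[[0, 0, 0], [0, 0, 0]], [[0, 0, 0], [0, 0, 0]], [[0, 0, 0], [0, 0, 0]], [[0, 0, 0], [0, 0, 0]], [[0, 0, 0], [0, 0, 0]], [[0, 0, 0], [0, 0, 0]], [[0, 0, 0], [0, 0, 0]], [[0, 0, 0], [0, 0, 0]], [[0, 0, 0], [0, 0, 0]], [[0, 0, 0], [0, 0, 0]]]' --fingers 0.85

```text
clock: 25.2
tool_pos: [0.5014, 0.0009, 0.1681]
eef_rot: [0.99, 0.141, 0.0, 0.0]
contact_force: [-0.1, -0.1, -0.4]
opening: 0.848
finger_force: 0.0
```

Run:
```python
from h import *
s=r.get_state(); print(s['tool_pos'],s['contact_force'],s['eef_rot'],s['opening'])
p,d=snap('wrist','w3')
cv2.imwrite('pics/w3c.png',cv2.resize(p[100:340,180:460,::-1],None,fx=2.5,fy=2.5,interpolation=2))
```

```text
[0.5014304  0.00090059 0.16805495] [-0.13402426 -0.10191379 -0.3879803 ] [9.90072758e-01 1.40555803e-01 1.99716533e-05 2.07329202e-05] 0.8475284272139061
```

View pics/w3c.png

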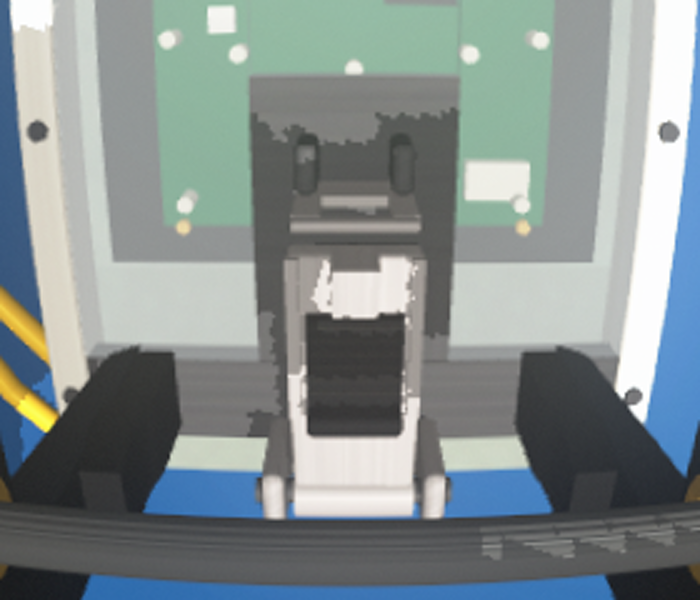

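>>> step_arm --increments '[[[0.5, 0.1, 0], [0, 0, 0]], [[0.4, 0.1, -0.5], [0, 0, 0]], [[0, 0, -1], [0, 0, 0]], [[0, 0, -1], [0, 0, 0]], [[0, 0, -1], [0, 0, 0]], [[0, 0, -1], [0, 0, 0]], [[0, 0, -1], [0, 0, 0]], [[0, 0, -0.7], [0, 0, 0]], [[0, 0, 0], [0, 0, 0]], [[0, 0, 0], [0, 0, 0]]]'

```text
clock: 26.25
tool_pos: [0.5104, 0.0029, 0.106]
eef_rot: [0.99, 0.141, -0.0, 0.0]
contact_force: [0.3, 0.4, 0.2]
opening: 0.853
finger_force: 0.0
```

>>> step_arm --increments '[[[0, 0, 0], [0, 0, 0]], [[0, 0, 0], [0, 0, 0]], [[0, 0, 0], [0, 0, 0]], [[0, 0, 0], [0, 0, 0]], [[0, 0, 0], [0, 0, 0]], [[0, 0, 0], [0, 0, 0]], [[0, 0, 0], [0, 0, 0]], [[0, 0, 0], [0, 0, 0]], [[0, 0, 0], [0, 0, 0]], [[0, 0, 0], [0, 0, 0]]]' --fingers 0.2 --grip_force 25

```text
clock: 27.25
tool_pos: [0.5108, 0.002, 0.1062]
eef_rot: [0.99, 0.14, 0.0, 0.001]
contact_force: [1.2, -5.1, 0.8]
opening: 0.405
finger_force: 25.0
```

>>> step_arm --increments '[[[-0.03, -0.01, 0.56], [0, 0, 0]], [[-0.06, -0.02, 0.56], [0, 0, 0]], [[-0.12, -0.03, 0.54], [0, 0, 0]], [[-0.14, -0.04, 0.54], [0, 0, 0]], [[-0.19, -0.06, 0.52], [0, 0, 0]], [[-0.22, -0.06, 0.51], [0, 0, 0]], [[-0.27, -0.08, 0.48], [0, 0, 0]], [[-0.3, -0.09, 0.47], [0, 0, 0]], [[-0.34, -0.1, 0.43], [0, 0, 0]], [[-0.36, -0.1, 0.41], [0, 0, 0]]]'

```text
clock: 28.25
tool_pos: [0.4902, -0.004, 0.1559]
eef_rot: [0.99, 0.14, 0.0, 0.001]
contact_force: [2.6, -5.3, -6.9]
opening: 0.404
finger_force: 25.0
```

>>> step_arm --increments '[[[-0.4, -0.12, 0.37], [0, 0, 0]], [[-0.43, -0.12, 0.34], [0, 0, 0]], [[-0.45, -0.13, 0.3], [0, 0, 0]], [[-0.47, -0.14, 0.27], [0, 0, 0]], [[-0.5, -0.14, 0.22], [0, 0, 0]], [[-0.5, -0.15, 0.19], [0, 0, 0]], [[-0.53, -0.15, 0.14], [0, 0, 0]], [[-0.53, -0.15, 0.09], [0, 0, 0]], [[-0.53, -0.16, 0.05], [0, 0, 0]], [[-0.53, -0.16, 0.01], [0, 0, 0]]]'

```text
clock: 29.25
tool_pos: [0.4458, -0.0169, 0.1771]
eef_rot: [0.99, 0.141, 0.005, 0.0]
contact_force: [7.0, -3.2, 2.0]
opening: 0.403
finger_force: 25.0
```

>>> step_arm --increments '[[[0, 0, 0], [0, 0, 0]], [[0, 0, 0], [0, 0, 0]], [[0, 0, 0], [0, 0, 0]], [[0, 0, 0], [0, 0, 0]], [[0, 0, 0], [0, 0, 0]], [[0, 0, 0], [0, 0, 0]], [[0, 0, 0], [0, 0, 0]], [[0, 0, 0], [0, 0, 0]], [[0, 0, 0], [0, 0, 0]], [[0, 0, 0], [0, 0, 0]]]'

```text
clock: 30.25
tool_pos: [0.4447, -0.0172, 0.1771]
eef_rot: [0.99, 0.141, 0.004, 0.0]
contact_force: [4.5, -4.9, 4.6]
opening: 0.401
finger_force: 25.0
```

Run:
```python
from h import *
p,d=snap('scene','s2')
cv2.imwrite('pics/s2c.png',cv2.resize(p[100:330,190:450,::-1],None,fx=2.5,fy=2.5,interpolation=2))
```

```text
(no output)
```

View pics/s2c.png

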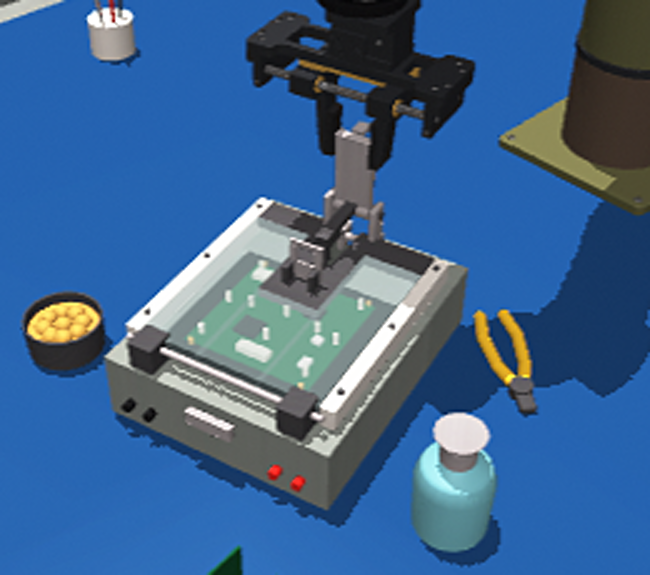

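Run:
```python
import numpy as np
g=np.linspace(0,1.22,31);ph=.4177+g
A=-24.65*np.cos(ph);Z=24.65*np.sin(ph)
for a,z in zip(np.diff(A),np.diff(Z)): print([[round(a*.9603,2),round(a*.279,2),round(z,2)],[0,0,0]],end=', ')
```

```text
[[np.float64(0.41), np.float64(0.12), np.float64(0.91)], [0, 0, 0]], [[np.float64(0.44), np.float64(0.13), np.float64(0.89)], [0, 0, 0]], [[np.float64(0.48), np.float64(0.14), np.float64(0.87)], [0, 0, 0]], [[np.float64(0.51), np.float64(0.15), np.float64(0.85)], [0, 0, 0]], [[np.float64(0.54), np.float64(0.16), np.float64(0.83)], [0, 0, 0]], [[np.float64(0.58), np.float64(0.17), np.float64(0.8)], [0, 0, 0]], [[np.float64(0.61), np.float64(0.18), np.float64(0.78)], [0, 0, 0]], [[np.float64(0.64), np.float64(0.18), np.float64(0.75)], [0, 0, 0]], [[np.float64(0.67), np.float64(0.19), np.float64(0.72)], [0, 0, 0]], [[np.float64(0.69), np.float64(0.2), np.float64(0.7)], [0, 0, 0]], [[np.float64(0.72), np.float64(0.21), np.float64(0.67)], [0, 0, 0]], [[np.float64(0.75), np.float64(0.22), np.float64(0.63)], [0, 0, 0]], [[np.float64(0.77), np.float64(0.22), np.float64(0.6)], [0, 0, 0]], [[np.float64(0.79), np.float64(0.23), np.float64(0.57)], [0, 0, 0]], [[np.float64(0.81), np.float64(0.24), np.float64(0.54)], [0, 0, 0]], [[np.float64(0.83), np.float64(0.24), np.float64(0.5)], [0, 0, 0]], [
[... 264 characters left out ...]
, 0, 0]], [[np.float64(0.91), np.float64(0.27), np.float64(0.31)], [0, 0, 0]], [[np.float64(0.93), np.float64(0.27), np.float64(0.28)], [0, 0, 0]], [[np.float64(0.94), np.float64(0.27), np.float64(0.24)], [0, 0, 0]], [[np.float64(0.94), np.float64(0.27), np.float64(0.2)], [0, 0, 0]], [[np.float64(0.95), np.float64(0.28), np.float64(0.16)], [0, 0, 0]], [[np.float64(0.96), np.float64(0.28), np.float64(0.12)], [0, 0, 0]], [[np.float64(0.96), np.float64(0.28), np.float64(0.08)], [0, 0, 0]], [[np.float64(0.96), np.float64(0.28), np.float64(0.03)], [0, 0, 0]], [[np.float64(0.96), np.float64(0.28), np.float64(-0.01)], [0, 0, 0]], [[np.float64(0.96), np.float64(0.28), np.float64(-0.05)], [0, 0, 0]],
```

>>> step_arm --increments '[[[0.41, 0.12, 0.91], [0, 0, 0]], [[0.44, 0.13, 0.89], [0, 0, 0]], [[0.48, 0.14, 0.87], [0, 0, 0]], [[0.51, 0.15, 0.85], [0, 0, 0]], [[0.54, 0.16, 0.83], [0, 0, 0]], [[0, 0, 0], [0, 0, 0]], [[0, 0, 0], [0, 0, 0]], [[0, 0, 0], [0, 0, 0]], [[0, 0, 0], [0, 0, 0]], [[0, 0, 0], [0, 0, 0]]]' --grip_force 35

```text
clock: 31.3
tool_pos: [0.4618, -0.0122, 0.2187]
eef_rot: [0.99, 0.14, -0.004, 0.001]
contact_force: [-2.5, -7.4, 0.0]
opening: 0.405
finger_force: 35.0
```

>>> step_arm --increments '[[[0.58, 0.17, 0.8], [0, 0, 0]], [[0.61, 0.18, 0.78], [0, 0, 0]], [[0.64, 0.18, 0.75], [0, 0, 0]], [[0.67, 0.19, 0.72], [0, 0, 0]], [[0.69, 0.2, 0.7], [0, 0, 0]], [[0.72, 0.21, 0.67], [0, 0, 0]], [[0.75, 0.22, 0.63], [0, 0, 0]], [[0, 0, 0], [0, 0, 0]], [[0, 0, 0], [0, 0, 0]], [[0, 0, 0], [0, 0, 0]]]'

```text
clock: 32.3
tool_pos: [0.5077, 0.001, 0.2687]
eef_rot: [0.99, 0.14, -0.005, 0.001]
contact_force: [-3.9, -6.1, -0.6]
opening: 0.406
finger_force: 35.0
```

Run:
```python
from h import *
p,d=snap('scene','s3')
cv2.imwrite('pics/s3c.png',cv2.resize(p[60:330,190:450,::-1],None,fx=2,fy=2,interpolation=2))
```

```text
(no output)
```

View pics/s3c.png

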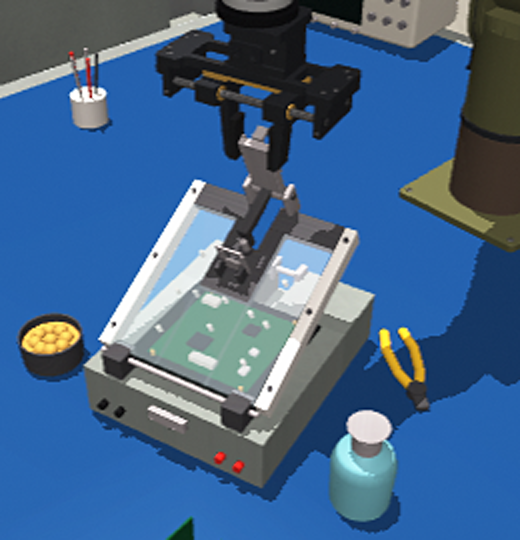

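>>> step_arm --increments '[[[0.77, 0.22, 0.6], [0, 0, 0]], [[0.79, 0.23, 0.57], [0, 0, 0]], [[0.81, 0.24, 0.54], [0, 0, 0]], [[0.83, 0.24, 0.5], [0, 0, 0]], [[0.85, 0.25, 0.46], [0, 0, 0]], [[0.87, 0.25, 0.43], [0, 0, 0]], [[0.89, 0.26, 0.39], [0, 0, 0]], [[0.9, 0.26, 0.35], [0, 0, 0]], [[0.91, 0.27, 0.31], [0, 0, 0]], [[0, 0, 0], [0, 0, 0]]]'

```text
clock: 33.35
tool_pos: [0.5851, 0.0234, 0.3099]
eef_rot: [0.99, 0.14, -0.005, 0.001]
contact_force: [-2.7, -6.4, -1.2]
opening: 0.401
finger_force: 35.0
```

>>> step_arm --increments '[[[0.93, 0.27, 0.28], [0, 0, 0]], [[0.94, 0.27, 0.24], [0, 0, 0]], [[0.94, 0.27, 0.2], [0, 0, 0]], [[0.95, 0.28, 0.16], [0, 0, 0]], [[0.96, 0.28, 0.12], [0, 0, 0]], [[0.96, 0.28, 0.08], [0, 0, 0]], [[0.5, 0.15, 0.02], [0, 0, 0]], [[0, 0, 0], [0, 0, 0]], [[0, 0, 0], [0, 0, 0]], [[0, 0, 0], [0, 0, 0]]]'

```text
clock: 34.35
tool_pos: [0.6474, 0.0414, 0.321]
eef_rot: [0.99, 0.14, -0.003, 0.001]
contact_force: [-1.9, -4.1, 0.2]
opening: 0.399
finger_force: 35.0
```

>>> step_arm --increments '[[[0.5, 0.15, 0], [0, 0, 0]], [[0.5, 0.15, 0], [0, 0, 0]], [[0.5, 0.15, -0.02], [0, 0, 0]], [[0.5, 0.15, -0.03], [0, 0, 0]], [[0.5, 0.15, -0.04], [0, 0, 0]], [[0, 0, 0], [0, 0, 0]], [[0, 0, 0], [0, 0, 0]], [[0, 0, 0], [0, 0, 0]], [[0, 0, 0], [0, 0, 0]], [[0, 0, 0], [0, 0, 0]]]'

```text
clock: 35.35
tool_pos: [0.6727, 0.0487, 0.3203]
eef_rot: [0.99, 0.14, -0.003, 0.002]
contact_force: [-2.2, -5.2, -0.5]
opening: 0.397
finger_force: 35.0
```

Run:
```python
from h import *
s=r.get_state();print(s['tool_pos'],s['contact_force'])
p,d=snap('scene','s4')
cv2.imwrite('pics/s4c.png',cv2.resize(p[40:330,190:450,::-1],None,fx=2,fy=2,interpolation=2))
P=cloud('scene',d); e=np.array([.9603,.279]);n=np.array([-.279,.9603])
A=P[...,:2]@e-.6475; L=P[...,:2]@n+.141; Z=P[...,2]-.09
# white side rails, |L|~0.09..0.105
im=p.astype(int)
m=(abs(abs(L)-.095)<.01)&(Z>.02)&(Z<.28)&(A>-.2)&(A<.1)&(d>0)
c=np.polyfit(Z[m],A[m],1);print(m.sum(),c,'gate from vertical',np.arctan(-c[0]))
```

```text
[0.67265569 0.04874707 0.32030042] [-2.24944237 -5.18356866 -0.49521474]
1778 [-0.42643525  0.00134806] gate from vertical 0.40308568646535253
```

View pics/s4c.png

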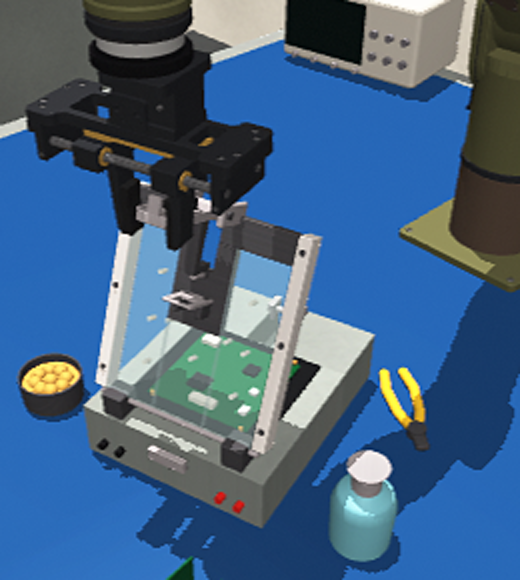

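>>> step_arm --increments '[[[0, 0, 0], [0, 0, 0]], [[0, 0, 0], [0, 0, 0]], [[0, 0, 0], [0, 0, 0]], [[0, 0, 0], [0, 0, 0]], [[0, 0, 0], [0, 0, 0]], [[0, 0, 0], [0, 0, 0]], [[0, 0, 0], [0, 0, 0]], [[0, 0, 0], [0, 0, 0]], [[0, 0, 0], [0, 0, 0]], [[0, 0, 0], [0, 0, 0]]]' --fingers 0.75

```text
clock: 36.4
tool_pos: [0.6748, 0.051, 0.3217]
eef_rot: [0.99, 0.141, 0.0, 0.0]
contact_force: [-0.1, 0.4, -1.0]
opening: 0.747
finger_force: 0.0
```

>>> step_arm --increments '[[[0, 0, 0.5], [0, 0, 0]], [[0, 0, 1], [0, 0, 0]], [[0, 0, 1], [0, 0, 0]], [[0, 0, 1], [0, 0, 0]], [[0, 0, 1.5], [0, 0, 0]], [[0, 0, 1.5], [0, 0, 0]], [[0, 0, 1.5], [0, 0, 0]], [[0, 0, 1], [0, 0, 0]], [[0, 0, 0], [0, 0, 0]], [[0, 0, 0], [0, 0, 0]]]'

```text
clock: 37.4
tool_pos: [0.6747, 0.051, 0.4115]
eef_rot: [0.99, 0.141, -0.0, 0.0]
contact_force: [-0.2, 0.8, 0.1]
opening: 0.749
finger_force: 0.0
```

Run:
```python
from h import *
s=r.get_state();print(s['tool_pos'],s['contact_force'])
p,d=snap('scene','s5')
cv2.imwrite('pics/s5c.png',cv2.resize(p[20:330,190:450,::-1],None,fx=1.9,fy=1.9,interpolation=2))
P=cloud('scene',d); e=np.array([.9603,.279]);n=np.array([-.279,.9603])
A=P[...,:2]@e-.6475; L=P[...,:2]@n+.141; Z=P[...,2]-.09
m=(abs(abs(L)-.095)<.01)&(Z>.02)&(Z<.21)&(A>-.2)&(A<.1)&(d>0)
c=np.polyfit(Z[m],A[m],1);print(m.sum(),c,np.arctan(-c[0]))
m=(abs(L)<.016)&(Z>.19)&(Z<.29)&(A>-.02)&(A<.1)&(d>0)
print(m.sum(),np.percentile(A[m],[2,98]),np.polyfit(A[m],Z[m],1))
```

```text
[0.6746633  0.05099278 0.4114719 ] [-0.18023851  0.83981899  0.05919619]
1965 [-0.42226594  0.0011224 ] 0.399552599889358
244 [-0.01779229  0.01435486] [0.15010595 0.24961233]
```

View pics/s5c.png

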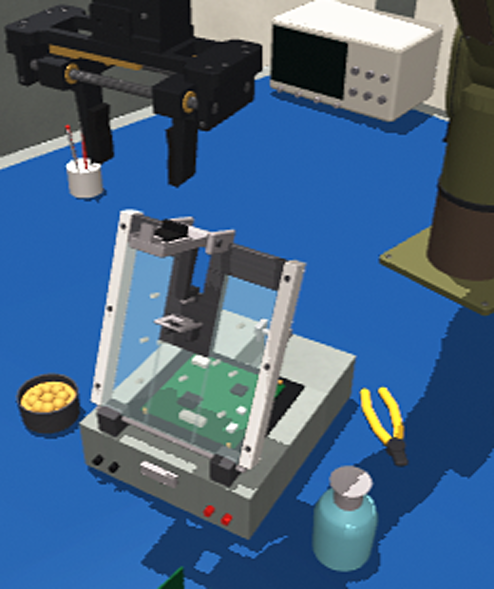

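The gate stands open at about 1.17 rad with the lever raised and the tab still drawn back, and the gripper is clear of everything. I'm handing in.

```bash
python3 -c "
from plant import r
print(r.finish_job())"
```

```text
the job is handed in; nothing more can be done
None
```

I handed the job in at about 37 s: the tab was drawn to its end stop, the lever is raised, and the gate stands open by itself at about 1.17 rad by depth camera. The highest force read while working the tab was about 16 N, the gripper has let go, and the bystanders look unmoved in the last picture; the hand-in returned no verdict.

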